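Clip the tube carousel onto the mixer spindle

TASK

Secure the tube carousel on the mixer with the orange retaining clip: take the clip from the bench, lay it flat on the carousel plate in the wide gap in the ring of tubes, just clear of the spindle, and let go of it. Then push it sideways along the plate into the groove under the spindle's cap until it snaps fully home around the shaft. Do not knock the sample tubes, and leave the blue clip and the other things on the bench where they are.

Things in the scene. Friction and masses are not known exactly. Their poses are not given: they have to be found in the camera images.
- clip: Orange plastic clip, a flat horseshoe 7 mm thick, loose, about 42 g. Origin on its underside at the centre of its round bore; z up, x out of the open mouth. Bridge from x=-26 to -13 mm, 48 mm wide; two springy jaws reach to x=16 mm, 44 mm over the outside, with rounded bumps inside, 20.5 mm apart. Starts flat on the bench at any yaw, in one of four places swapped with blue clip, spare cap, vial.
- rail (a point): Centre of the clip's thumb rail at its underside, 31 mm behind (-x) the clip's origin, axes as the clip's: a block 10 mm (x) by 36 mm (y), 16 mm high. Grip it across its 36 mm ends, or push on its flat back (36 mm behind the clip's origin). Pushed onto the 24 mm shaft, the jaws spread about 2 mm each and snap shut behind it, at roughly 4 to 15 N.
- mixer: Tube mixer fixed on the bench: round white base 244 mm across and on it a fixed grey carousel plate 220 mm across, its flat top 55 mm above the bench. Origin on the bench under the spindle axis, z up; its own -x points to the middle of the gap in the ring of tubes. Position and yaw vary.
- spindle (a point): Point on the spindle axis at the plate's top (55 mm above the bench); axes as the mixer's. Steel spindle: groove of 24 mm root diameter from the plate's top to 9 mm above it, then a cap 34 mm across up to 23 mm above the plate. The clip slides on the plate under the cap and is home when flat with its origin on the axis; its mouth may face any way, but only the gap has room.
- tubes: Nine red-capped sample tubes clamped upright in the carousel plate, 17 mm across, 44 mm above the plate, on a circle of 86 mm radius about the spindle, 32.5 degrees apart; the nearest stand 50 degrees either side of the middle of the gap. Origin and axes as the mixer's. Not to be knocked.
- blue_clip: Blue clip of the same shape as the orange one (rigid), loose on the bench; leave it. Origin under its bore's centre.
- spare_cap: Spare steel spindle cap, 34 mm across, 18 mm high, loose on the bench; leave it. Origin under its centre.
- vial: Amber vial with white cap, 28 mm across, 55 mm high, loose on the bench; leave it. Origin under its centre.
- reagent: White reagent jar with blue cap, 60 mm across, 85 mm high, loose; leave it. Origin under its centre.
- wash_bottle: White wash bottle with red cap, 54 mm across, 130 mm high, loose, easily tipped; leave it. Origin under its centre.
- tip_box: Green pipette tip box 85 x 120 x 65 mm high, loose; leave it. Origin under its centre.
- pen: Marker pen 125 mm long lying on the bench, 14 mm thick; leave it. Origin under its middle, x along it.
There are look-alikes about, which are no part of the job. What is shaped like the mixer but turquoise is not meant.

How it is judged:
On the way, in this order (a step that is already met when the one before it is completed fails the run):
1. the orange clip lies flat on the carousel plate in the gap, clear of the spindle, let go (z of clip in the frame of spindle between -0.003 and 0.004 m and angle between clip's own z axis and vertical below 0.1 rad and horizontal distance between clip and spindle between 0.028 and 0.085 m and x of clip in the frame of mixer below -0.015 m and contact force between clip and the fingers below 0.1 N and linear speed of clip below 0.02 m/s), for 0.2 s.
2. it has been pushed along the plate into the groove, home around the shaft (z of clip in the frame of spindle between -0.003 and 0.004 m and angle between clip's own z axis and vertical below 0.1 rad and horizontal distance between clip and spindle below 0.003 m), for 0.2 s.
At the end, for the whole second after the job is handed in: The orange clip is home in the groove: its bore's centre within 3 mm of the spindle axis, flat (tilt under 0.1 rad) on the carousel plate (underside within -3 to +4 mm of its top), at rest and released (all of step 2 and linear speed of clip below 0.01 m/s); the robot touches nothing.
It fails at once if the sample tubes are knocked (more than 4 N) (contact force between tubes and anything else above 4 N).
It fails at once if the blue clip, spare cap, vial, jar, wash bottle, tip box or pen is moved by more than 15 mm (distance of any of blue_clip, spare_cap, vial, reagent, tip_box, pen, wash_bottle from where it was at the start of the episode above 0.015 m).
It also fails if it takes over 48 s, if anything falls off the work surface, if the arm or the gripper's body presses on something with over 40 N, if the wrist force passes 120 N, or if a joint passes its speed limit or range.

ROBOT

A 6-joint arm with a two-finger parallel gripper is mounted at the origin on the work surface. World frame = base frame: x ahead of the robot, y to its left, z up, the work surface at z = 0. Lengths are in m, angles in rad, forces in N, time in s.
With the tool pointing down it reaches from about 0.425 to 0.95 m from the base axis. Payload 3.5 kg.
Tool frame: the origin (TCP) lies midway between the tips of the shut fingers; the grasp point (between the pads) lies 19 mm behind it; z points along the fingers, y is the line along which they close (so a half turn about z gives the same grasp; the last joint's range is limited). The gripper opens to 85 mm and grips with 20 to 120 N. Pads are 22 mm wide; open, the fingers measure 114 mm over their backs; the gripper's body (76 mm by 85 mm) begins 54 mm behind the grasp point. The pads swing forward as they close: fully open they stand 13 mm farther back than shut.
Start: joints at [-1.292, 0.286, 1.577, -0, 1.279, -0.15], TCP at [0.281, -0.614, 0.231] pointing down, gripper open.
Joint ranges: [-2.77, 2.77], [-0.9, 2.22], [0.21, 2.48], [-1.53, 4.67], [0.24, 2.81], [-2.84, 2.84]. Speed limits (rad/s): [2.79, 2.79, 3.14, 3.14, 3.14, 3.14].

INTERFACE

Orientations are given as a unit quaternion [x, y, z, w].
In Python, from plant import get_state, read_camera, ctrl gives the robot as it stands.
- The arm moves only by the shell command python3 -m crank 'ROWS' [FORCE]. ROWS is JSON, a list of rows, each a list of 3 entries, a list of its own where there are three numbers: the shift along the tool's x, y, z in mm, then the turn about the tool's z in degrees, then the closure in counts, from 0 (fully open) to 255 (shut). In form: [[[tx, ty, tz], yaw, claw], ...]. A call has 1 to 10 rows; each row is the pose to reach, as a shift and turn from the pose commanded when the call began, along the tool's axes at that moment; what a row does not reach only later rows make up. A row lasts 1/10 s, in which the tool goes at most 50 mm and 8.59 degrees, less where a joint would pass 70% of its speed; a pose out of reach is approached as far as the arm can. A call with a gripper value outside its range is refused whole. The fingers move at their own pace and stop on an object; FORCE is the grip in N (left out, the last holds). Time passes only in rows, so rows that repeat a pose let the fingers close. It gives the time, the measured TCP pose, the force, the opening and the grip force at its end, in the units of the state.
- get_state(): the state, without advancing time (a new reading comes with each control period).
- read_camera(name): name is "scene" or "top"; returns a dict with "frame" (420x560x3 uint8, blue, green, red), "range_z" (420x560 float32, m along the optical axis (not along the pixel's ray), 0 where there is no reading), "vfov" (degrees; the focal length in pixels is half the picture's height over the tangent of half this angle, whatever the lens; pixels are square), "cx", "cy" (the principal point, pixels), "origin" and "orientation" of the camera in the world. Camera axes: x right, y down, z forward; pixel columns grow to the right and rows downward; lengths in m; the calibration is good to about 2 mm. A picture is of the moment at which its call begins.
- ctrl.sign_off(): hands the job in; it is judged then, once.
The state is a dict: "time": time; "qpos": joint angles; "dq": joint speeds; "joint_efforts": joint torques, N m; "eef_pos": TCP position; "tcp_rot": TCP orientation; "contact_force": force on the tool from outside, world axes, zero at the start; "wrist_torque": the same for the moment, N m; "opening": opening from 0.0 (shut) to 1.0 (fully open); "finger_force": force on a finger pad.
Only numpy, scipy, OpenCV 4.12 (cv2) and the standard library are available. Lean on these libraries where they do the work, as an engineer would, in place of code of your own. Each camera call takes 0.05 s, during which the arm holds its last target. There are 200 camera calls.

## Working session

There is one attempt and no reset: what is moved stays moved. The work goes in short steps, Python scripts to look and compute and a shell command to move; the robot and the scene stay as the last step left them, time stands still between calls to the robot, and variables do not carry over. Pictures are saved under pics/ and viewed, at most 10 in all, crops included, and the job is handed in when it is done.

```bash
mkdir -p pics; ls; cat > h.py <<'E'
import numpy as np, cv2
from plant import get_state, read_camera, ctrl
from scipy.spatial.transform import Rotation as R
def cloud(c):
    h,w=c["range_z"].shape; f=h/2/np.tan(np.radians(c["vfov"])/2)
    v,u=np.mgrid[:h,:w]; z=c["range_z"]
    p=np.stack([(u-c["cx"])/f*z,(v-c["cy"])/f*z,z],-1)
    return p@R.from_quat(c["orientation"]).as_matrix().T+np.array(c["origin"])
E
python3 - <<'E'
from h import *
import pickle
for n in("top","scene"):
    c=read_camera(n); cv2.imwrite(f"pics/{n}0.png",c["frame"]); pickle.dump(c,open(n+"0.pkl","wb"))
    print(n,c["origin"],c["orientation"],c["vfov"],c["cx"],c["cy"])
s=get_state();print(s)
E
```

```text
pics
top [0.32310083 0.07470642 1.52079975] [-0.70209384  0.70910376 -0.05165982  0.03958985] 44.139218621124975 294.74847838478644 207.93943543954285
scene [ 1.25276579 -0.17812224  0.70808388] [ 0.73008345  0.53353147 -0.25452021 -0.34284368] 52.51388595146397 283.34839502735366 210.23160439396725
{'time': 0.1, 'qpos': array([-1.29199486e+00,  2.87147037e-01,  1.57802037e+00,  6.87303600e-06,
        1.27861375e+00, -1.49982347e-01]), 'dq': array([ 2.40505820e-03, -1.04716221e-03, -3.61658111e-03, -4.88217586e-05,
        1.36775459e-03,  6.62983984e-04]), 'joint_efforts': array([ 5.75777594e-04, -4.07299554e+01, -2.93697149e+01, -1.33790099e-04,
        3.43290252e-03,  1.47128935e-05]), 'eef_pos': array([ 0.28051575, -0.61329963,  0.2300444 ]), 'tcp_rot': array([ 9.77105575e-01,  2.12752200e-01, -6.71484074e-05, -1.09219163e-03]), 'contact_force': array([ 0.1174389 ,  0.47264967, -0.18409034]), 'wrist_torque': array([-0.02216073, -0.01076245, -0.00828187]), 'finger_force': 0.0, 'opening': 1.002051029086468}
```

View pics/top0.png

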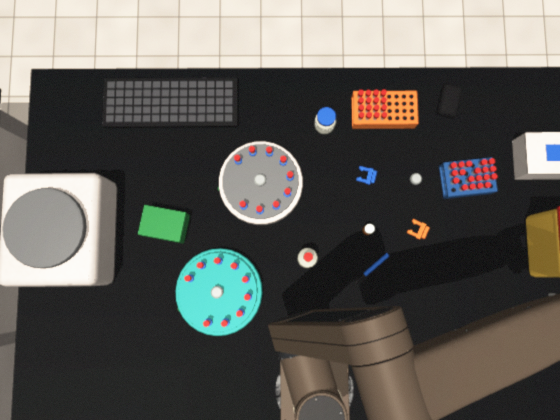

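View pics/scene0.png

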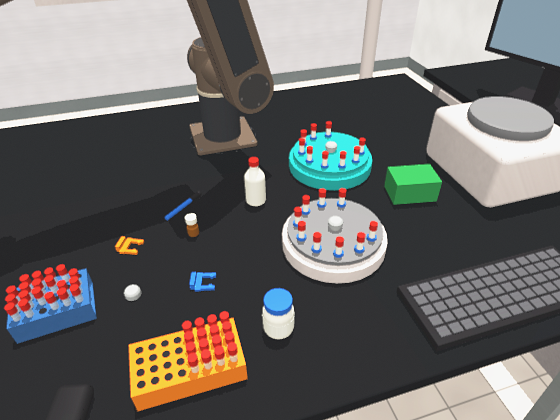

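The top view shows the white mixer near (260,181) with its gap to the left. The orange clip is near (418,229), with the blue clip, spare cap and vial at (367,175), (416,179) and (369,229). The wash bottle is near (307,258).

```bash
cat >> h.py <<'E'
def orange(c,P,lo=-.005,hi=.03):
    hsv=cv2.cvtColor(c["frame"],cv2.COLOR_BGR2HSV)
    return (hsv[...,0]>7)&(hsv[...,0]<22)&(hsv[...,1]>150)&(hsv[...,2]>80)&(P[...,2]>lo)&(P[...,2]<hi)
E
python3 - <<'E'
from h import *
import pickle
from scipy.optimize import least_squares
fits={}
for n in("top","scene"):
    c=pickle.load(open(n+"0.pkl","rb")); P=cloud(c); fr=c["frame"]
    hsv=cv2.cvtColor(fr,cv2.COLOR_BGR2HSV)
    red=((hsv[...,0]<6)|(hsv[...,0]>174))&(hsv[...,1]>150)&(hsv[...,2]>80)
    m=red&(P[...,2]>.07)&(P[...,2]<.115)
    k,l,st,cen=cv2.connectedComponentsWithStats(m.astype(np.uint8))
    T=[]
    for i in range(1,k):
        if st[i,4]<5: continue
        q=P[l==i]; q=q[q[:,2]>.09]; 
        if len(q)>2: T.append([*np.median(q,0),*cen[i]])
    T=np.array(T); 
    mid=[[260,181],[335,225]][n=="scene"]
    # cap of spindle
    p=P[mid[1]-4:mid[1]+5,mid[0]-4:mid[0]+5].reshape(-1,3); s0=np.median(p,0); print(n,"cap",s0)
    q=P.reshape(-1,3); q=q[(np.hypot(*(q[:,:2]-s0[:2]).T)<.03)&(abs(q[:,2]-.078)<.006)]
    print(" cap mid",(q[:,:2].max(0)+q[:,:2].min(0))/2,np.ptp(q,0),np.median(q[:,2]))
    pl=P.reshape(-1,3); pl=pl[(np.hypot(*(pl[:,:2]-s0[:2]).T)<.07)&(np.hypot(*(pl[:,:2]-s0[:2]).T)>.03)];print(" plate z",np.median(pl[:,2]))
    T=T[abs(np.hypot(*(T[:,:2]-s0[:2]).T)-.086)<.02]
    f=lambda x:np.hypot(*(T[:,:2]-x).T)-.086
    r=least_squares(f,s0[:2],loss="soft_l1",f_scale=.003); a=np.degrees(np.arctan2(*(T[:,:2]-r.x)[:,::-1].T))
    print(" ring",r.x,np.round(r.fun*1000,1),np.sort(a).round(1),T[:,2].round(3))
    q=P[orange(c,P)]
    if len(q):
        q=q[np.hypot(*(q[:,:2]-np.median(q[:,:2],0)).T)<.06]
        lo=q[q[:,2]<.012]; print(" orange",len(q),np.median(q,0),q.min(0),q.max(0))
        hi=q[q[:,2]>.012]; print(" rail",len(hi),hi.mean(0),cv2.minAreaRect(hi[:,:2].astype(np.float32)*1000), "all",cv2.minAreaRect(q[:,:2].astype(np.float32)*1000),q[:,:2].mean(0))
    v,u=(229,418) if n=="top" else (245,130)
    cv2.imwrite(f"pics/{n}clip.png",cv2.resize(fr[v-25:v+25,u-30:u+30],None,fx=9,fy=9))
    np.save(n+"or.npy",q)
E
```

```text
top cap [0.5878077  0.14622356 0.07802172]
 cap mid [0.59540031 0.1477958 ] [0.03309434 0.03145418 0.01164469] 0.07825243563731787
 plate z 0.05599947947842443
 ring [0.59358968 0.14703026] [-0.8 -0.4 -0.4 -0.1 -0.  -0.3 -0.4 -0.5 -0.6] [-147.6 -116.5  -83.3  -50.5  -18.4   15.7   46.9  145.9  179.1] [0.099 0.099 0.1   0.101 0.099 0.1   0.098 0.099 0.1  ]
 orange 249 [ 0.4502389  -0.3183969   0.00799713] [ 0.42697961 -0.34988022 -0.00402899] [ 0.48439626 -0.28089102  0.02480806]
 rail 68 [ 0.44801808 -0.32358014  0.01593961] ((454.40191650390625, -311.8887634277344), (53.10932540893555, 41.6859130859375), 64.5345687866211) all ((453.5463562011719, -315.6488342285156), (59.71135711669922, 52.877445220947266), 65.97835540771484) [ 0.45243814 -0.31666014]
scene cap [0.60254051 0.144874   0.07584083]
 cap mid [0.59412106 0.15017611] [0.0302147  0.03323736 0.00929444] 0.07820696388174964
 plate z 0.056126337385358105
 ring [0.59432628 0.14898558] [-0.5 -0.1 -1.5  0.1  0.4 -0.6 -0.5 -0.8 -0.4] [-147.8 -115.4  -83.1  -50.7  -18.3   13.9   46.9  147.3  179.2] [0.099 0.099 0.099 0.099 0.099 0.099 0.099 0.099 0.099]
 orange 696 [ 0.8591039  -0.24343683  0.01524104] [ 0.85717394 -0.30078525 -0.00176436] [ 0.86135689 -0.18097854  0.02991537]
 rail 428 [ 0.85913332 -0.24197763  0.02101267] ((859.1326904296875, -240.8860626220703), (3.78752064704895, 119.80655670166016), 0.23588743805885315) all ((859.2963256835938, -240.88369750976562), (4.178727149963379, 119.80686950683594), 0.11950275301933289) [ 0.8591193  -0.24233801]
```

View pics/topclip.png

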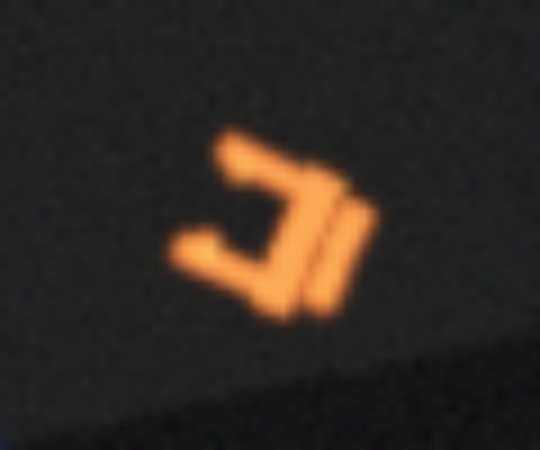

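The crop shows the mouth pointing left and slightly up in the image, so the clip's yaw is about 66° in the world. I'll refine it with a silhouette fit and then work out the tool pose.

```bash
cat >> h.py <<'E'
from scipy.optimize import minimize
th=np.radians(np.arange(35,326,10))
BOX=[([(-36,-18),(-26,-18),(-26,18),(-36,18)],16),([(-26,-24),(-13,-24),(-13,24),(-26,24)],7),
     ([(-13,12.5),(16,12.5),(16,22),(-13,22)],7),([(-13,-22),(16,-22),(16,-12.5),(-13,-12.5)],7),
     ([(8,10.3),(14,10.3),(14,22),(8,22)],7),([(8,-22),(14,-22),(14,-10.3),(8,-10.3)],7)]
S=4
def proj(c,W):
    f=c["frame"].shape[0]/2/np.tan(np.radians(c["vfov"])/2)
    q=(W-np.array(c["origin"]))@R.from_quat(c["orientation"]).as_matrix()
    return q[:,:2]/q[:,2:]*f+[c["cx"],c["cy"]]
def silh(c,x,y,yaw,z0,win):
    u0,v0,u1,v1=win; im=np.zeros(((v1-v0)*S,(u1-u0)*S),np.uint8); r=R.from_euler("z",yaw).as_matrix()
    for pts,h in BOX:
        W=np.array([[a,b,z] for a,b in pts for z in(0,h)])/1000@r.T+[x,y,z0]
        uv=((proj(c,W)-[u0,v0]+.5)*S)
        cv2.fillConvexPoly(im,cv2.convexHull(uv.astype(np.float32)).round().astype(np.int32),1)
    return cv2.resize(im.astype(np.float32),(u1-u0,v1-v0),interpolation=cv2.INTER_AREA)
def fitclip(cs,x0,z0):
    """cs list of camera dicts, x0=(x,y,yaw rad)"""
    D=[]
    for c in cs:
        u,v=proj(c,np.array([[x0[0],x0[1],z0]]))[0].astype(int); win=(u-35,v-35,u+35,v+35)
        b=c["frame"][win[1]:win[3],win[0]:win[2]].astype(float)
        D.append((c,win,np.clip((b[...,2]-b[...,0]-30)/100,0,1)))   # red minus blue: orange
    def cost(p): return sum(((silh(c,p[0]/1000,p[1]/1000,np.radians(p[2]),z0,w)-m)**2).sum()/max(m.sum(),1) for c,w,m in D)
    p0=np.array([x0[0]*1e3,x0[1]*1e3,np.degrees(x0[2])])
    best=min((minimize(cost,p0+[0,0,d],method="Nelder-Mead",options=dict(initial_simplex=p0+[0,0,d]+np.array([[0,0,0],[6,0,0],[0,6,0],[0,0,8]]))) for d in(-8,0,8)),key=lambda r:r.fun)
    return best.x,best.fun
E
python3 - <<'E'
from h import *
import pickle
C={n:pickle.load(open(n+"0.pkl","rb")) for n in("top","scene")}
x0=(.4586,-.303,np.radians(66))
for cs in(["top"],["scene"],["top","scene"]):
    p,f=fitclip([C[n] for n in cs],x0,0.); t=np.radians(p[2]); print(cs,p.round(1),round(f,3),"rail",(p[:2]-31*np.array([np.cos(t),np.sin(t)])).round(1))
s=get_state(); M=R.from_quat(s["tcp_rot"]).as_matrix()
t=np.radians(p[2]); rail=np.array([*(p[:2]-31*np.array([np.cos(t),np.sin(t)]))/1000,.1])
print("shift mm",(M.T@(rail-s["eef_pos"])*1000).round(1),"turn",(np.degrees(np.arctan2(M[1,0],M[0,0]))-(p[2]-180)).round(1))
E
```

```text
['top'] [ 458.7 -305.4   63.8] 0.024 rail [ 444.9 -333.2]
['scene'] [ 451.7 -303.4   63.4] 0.022 rail [ 437.9 -331.1]
['top', 'scene'] [ 456.7 -304.2   64.4] 0.366 rail [ 443.3 -332.2]
shift mm [ 264.9 -187.7  130.5] turn 140.1
```

```bash
python3 - <<'E'
from h import *
import pickle
for n,uv in(("top",(418,229)),("scene",(128,245))):
    c=pickle.load(open(n+"0.pkl","rb")); P=cloud(c); u,v=uv
    b=c["frame"].astype(int); m=(b[...,2]-b[...,0]>80); w=np.zeros_like(m); w[v-25:v+25,u-30:u+30]=1
    be=P[w&(b.max(2)<60)]; print(n,"bench z near clip",np.median(be[:,2]).round(4),be[:,2].std().round(4))
    q=P[w&m]; q=q[abs(q[:,2]-.008)<.012]; print(len(q),np.percentile(q[:,2],[10,50,90]).round(4),q[:,:2].mean(0).round(4))
    for name,X in(("spindle top",[.594,.148,.078]),("clip",[.4567,-.3042,.0])): print(name,proj(c,np.array([X])).round(1))
    for z0 in(-.004,0,.004): print(z0,fitclip([c],(.4567,-.3042,np.radians(64)),z0)[0].round(1))
    # white cap pixel centroid for spindle
    # pixel-only tube cap check: red cap tops at z=.099 ray-plane
    f=210/np.tan(np.radians(c["vfov"])/2); hsv=cv2.cvtColor(c["frame"],cv2.COLOR_BGR2HSV)
    red=((hsv[...,0]<6)|(hsv[...,0]>174))&(hsv[...,1]>150)&(hsv[...,2]>80)&(np.hypot(P[...,0]-.594,P[...,1]-.148)<.11)&(P[...,2]>.075)
    k,l,st,ce=cv2.connectedComponentsWithStats(red.astype(np.uint8)); T=[]
    for i in range(1,k):
        if st[i,4]<8: continue
        d=R.from_quat(c["orientation"]).apply([(ce[i,0]-c["cx"])/f,(ce[i,1]-c["cy"])/f,1]); o=np.array(c["origin"]); T.append((o+d*(.094-o[2])/d[2])[:2])
    T=np.array(T); from scipy.optimize import least_squares
    r=least_squares(lambda x:np.hypot(*(T-x[:2]).T)-x[2],[.594,.148,.086],loss="soft_l1",f_scale=.002);print("ring by pixels",len(T),r.x.round(4))
E
```

```text
top bench z near clip 0.0009 0.0923
223 [0.0005 0.0081 0.0156] [ 0.4523 -0.3169]
spindle top [[259.4 178.9]]
clip [[413.9 228.3]]
-0.004 [ 458.7 -306.1   64.7]
0 [ 458.8 -305.    64.5]
0.004 [ 458.3 -304.4   63.7]
ring by pixels 9 [0.5941 0.1474 0.0859]
scene bench z near clip 0.0009 0.0498
342 [0.0014 0.0079 0.0161] [ 0.4497 -0.3152]
spindle top [[334.9 221.1]]
clip [[133.1 248.3]]
-0.004 [ 447.  -304.3   63.5]
0 [ 451.7 -303.5   63.4]
0.004 [ 456.4 -302.5   64.1]
ring by pixels 9 [0.5913 0.1498 0.0858]
```

Top gives x = 459 and scene gives 452. I'll weight the overhead view and use a clip pose of about (457, -304.5), yaw 64°. The spindle is at about (594, 148), with the gap direction at about 97°. I'll go above the rail turning the tool so its x faces away from the mouth, which keeps joint 6 in range at both ends.

```bash
python3 -m crank '[[[265,-188,100],85,60],[[265,-188,100],85,60],[[265,-188,100],85,60],[[265,-188,100],85,60],[[265,-188,100],85,60],[[265,-188,100],85,60],[[265,-188,100],85,60],[[265,-188,100],85,60],[[265,-188,100],85,60],[[265,-188,100],85,60]]' 40
python3 -m crank '[[[0,0,0],55.5,80],[[0,0,0],55.5,80],[[0,0,0],55.5,80],[[0,0,0],55.5,80],[[0,0,0],55.5,80],[[0,0,0],55.5,80],[[0,0,0],55.5,80],[[0,0,0],55.5,80]]'
cat >> h.py <<'E'
def goto(x,y,z,psi):
    "shift mm and turn deg from here to TCP (x,y,z m) with tool x at world angle psi deg"
    s=get_state(); M=R.from_quat(s["tcp_rot"]).as_matrix(); a=np.degrees(np.arctan2(M[1,0],M[0,0]))
    print("t",s["time"],"pos",s["eef_pos"].round(4),"psi",a.round(1),"op",round(s["opening"],3),"q6",s["qpos"][5].round(2),"F",np.round(s["contact_force"],1))
    print(" shift",(M.T@(np.array([x,y,z])-s["eef_pos"])*1000).round(1),"turn",round((a-psi+180)%360-180,1))
E
python3 - <<'E'
from h import *
goto(.4434,-.3324,.008,-116)
E
```

```text
time: 1.1
eef_pos: [0.4435, -0.3317, 0.1306]
tcp_rot: [0.863, -0.505, -0.001, -0.0]
contact_force: [0.8, 0.8, -0.6]
opening: 0.769
finger_force: 0.0
time: 1.9
eef_pos: [0.4433, -0.3324, 0.1308]
tcp_rot: [-0.531, 0.848, 0.0, -0.0]
contact_force: [-0.7, -0.1, -0.1]
opening: 0.685
finger_force: 0.0
t 1.9 pos [ 0.4433 -0.3324  0.1308] psi -115.9 op 0.685 q6 2.77 F [-0.7 -0.1 -0.1]
 shift [ -0.   -0.2 122.8] turn 0.1
```

```bash
python3 -m crank '[[[0,0,50],0,80],[[0,0,95],0,80],[[0,0,110],0,80],[[0,0,118],0,80],[[0,0,123],0,80],[[0,0,123],0,80]]'
python3 - <<'E'
from h import *
c=read_camera("scene"); u,v=128,240
cv2.imwrite("pics/grasp1.png",cv2.resize(c["frame"][v-50:v+40,u-60:u+60],None,fx=6,fy=6,interpolation=cv2.INTER_CUBIC))
E
```

```text
time: 2.5
eef_pos: [0.4443, -0.3336, 0.0095]
tcp_rot: [-0.531, 0.848, -0.001, 0.0]
contact_force: [-0.2, 0.0, 0.5]
opening: 0.688
finger_force: 0.0
```

View pics/grasp1.png

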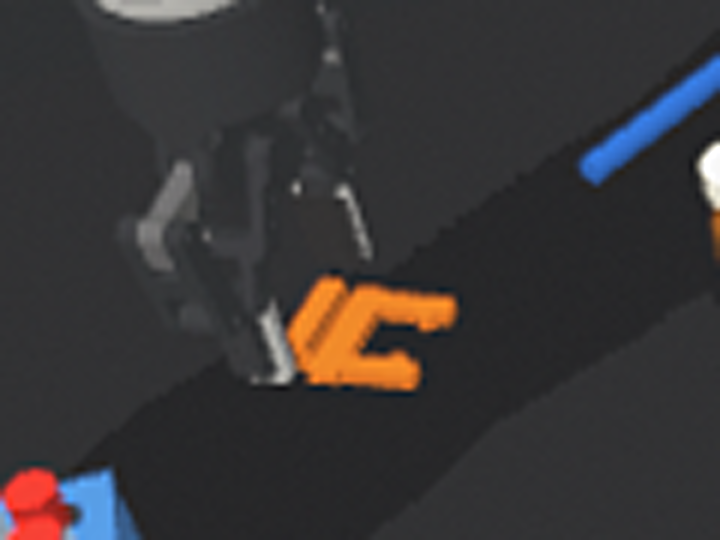

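The fingers straddle the rail, with the near pad around (275,350) in the crop just beside the rail's end. I'll close on it.

```bash
python3 -m crank '[[[0,0,0],0,200],[[0,0,0],0,200],[[0,0,0],0,200],[[0,0,0],0,200],[[0,0,0],0,200],[[0,0,0],0,200]]' 40
python3 -m crank '[[[0,0,-5],0,200],[[0,0,-15],0,200],[[0,0,-30],0,200],[[0,0,-30],0,200]]'
python3 - <<'E'
from h import *
goto(.594,.148,.2,97)
c=read_camera("scene"); u,v=128,230
cv2.imwrite("pics/grasp2.png",cv2.resize(c["frame"][v-50:v+40,u-60:u+60],None,fx=6,fy=6,interpolation=cv2.INTER_CUBIC))
E
```

```text
time: 3.15
eef_pos: [0.4444, -0.3337, 0.0103]
tcp_rot: [-0.53, 0.848, -0.001, 0.0]
contact_force: [-1.1, 1.2, 5.0]
opening: 0.398
finger_force: 39.3
time: 3.55
eef_pos: [0.445, -0.3342, 0.0413]
tcp_rot: [-0.53, 0.848, -0.003, 0.001]
contact_force: [0.6, -0.6, 0.0]
opening: 0.393
finger_force: 39.8
t 3.55 pos [ 0.445  -0.3342  0.0413] psi -115.9 op 0.393 q6 2.77 F [ 0.6 -0.6  0. ]
 shift [-498.5   76.  -160.1] turn 147.1
```

View pics/grasp2.png

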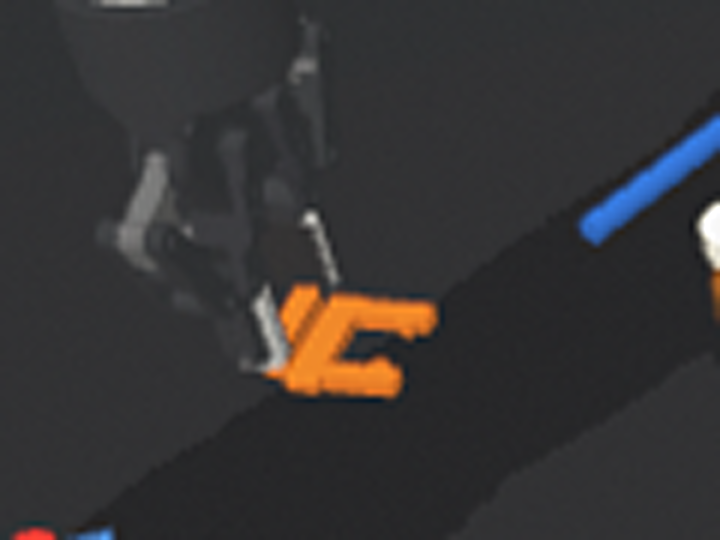

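The rail is held and the clip hangs level. Next I lift and start the long turn back, -213° in total, which is the direction joint 6 allows.

```bash
python3 -m crank '[[[0,0,-50],0,200],[[0,0,-100],-8,200],[[0,0,-140],-16,200],[[0,0,-160],-24,200],[[0,0,-160],-32,200],[[0,0,-160],-40,200],[[0,0,-160],-48,200],[[0,0,-160],-56,200],[[0,0,-160],-64,200],[[0,0,-160],-72,200]]'
python3 - <<'E'
from h import *
goto(.5844,.2264,.2,97)
E
```

```text
time: 4.6
eef_pos: [0.4433, -0.3325, 0.1978]
tcp_rot: [0.928, -0.371, -0.0, -0.0]
contact_force: [0.1, 0.1, -0.2]
opening: 0.395
finger_force: 40.1
t 4.6 pos [ 0.4433 -0.3325  0.1978] psi -43.6 op 0.395 q6 1.51 F [ 0.1  0.1 -0.2]
 shift [-283.2 -502.    -1.9] turn -140.6
```

```bash
python3 -m crank '[[[-25,-45,-10],-8,200],[[-55,-100,-20],-16,200],[[-85,-155,-20],-24,200],[[-115,-210,-20],-32,200],[[-145,-265,-20],-40,200],[[-175,-315,-20],-48,200],[[-205,-365,-20],-56,200],[[-235,-415,-20],-64,200],[[-260,-460,-20],-72,200],[[-283,-502,-10],-80,200]]'
python3 - <<'E'
from h import *
goto(.5844,.2264,.2,97)
E
```

```text
time: 5.6
eef_pos: [0.5688, 0.1518, 0.2148]
tcp_rot: [0.95, 0.312, 0.001, 0.0]
contact_force: [1.0, -1.1, -1.1]
opening: 0.396
finger_force: 40.1
t 5.6 pos [0.5688 0.1518 0.2148] psi 36.4 op 0.396 q6 1.02 F [ 1.  -1.1 -1.1]
 shift [ 56.8 -50.8  14.8] turn -60.6
```

```bash
python3 -m crank '[[[0,0,0],-8,200],[[0,0,0],-16,200],[[0,0,0],-24,200],[[0,0,0],-32,200],[[0,0,0],-40,200],[[0,0,0],-48,200],[[0,0,0],-56,200],[[0,0,0],-60.6,200],[[0,0,0],-60.6,200],[[0,0,0],-60.6,200]]'
python3 - <<'E'
from h import *
goto(.5844,.2264,.12,97)
E
```

```text
time: 6.6
eef_pos: [0.5683, 0.1495, 0.214]
tcp_rot: [0.665, 0.746, -0.0, -0.0]
contact_force: [-0.4, 0.1, -1.3]
opening: 0.394
finger_force: 40.2
t 6.6 pos [0.5683 0.1495 0.214 ] psi 96.6 op 0.394 q6 -0.03 F [-0.4  0.1 -1.3]
 shift [74.5 24.8 94. ] turn -0.4
```

```bash
python3 -m crank '[[[40,12,0],0,200],[[74.5,25,20],-0.4,200],[[74.5,25,60],-0.4,200],[[74.5,25,85],-0.4,200],[[74.5,25,94],-0.4,200],[[74.5,25,94],-0.4,200],[[74.5,25,94],-0.4,200]]'
python3 - <<'E'
from h import *
goto(.5844,.2264,.065,97)
for n in ("scene","top"):
    c=read_camera(n); s=get_state(); t=np.radians(-83); g=s["eef_pos"][:2]+.0317*np.array([np.cos(t),np.sin(t)])
    for z in(.106,.11,.114): print(n,z,fitclip([c],(*g,t),z),g)
    if n=="scene":
        u,v=proj(c,np.array([[*g,.11]]))[0].astype(int)
        cv2.imwrite("pics/over.png",cv2.resize(c["frame"][max(v-50,0):v+60,u-70:u+70],None,fx=5,fy=5,interpolation=cv2.INTER_CUBIC))
E
```

```text
time: 7.3
eef_pos: [0.5858, 0.2265, 0.122]
tcp_rot: [0.662, 0.749, 0.001, 0.001]
contact_force: [-0.1, -0.6, 0.7]
opening: 0.391
finger_force: 40.1
t 7.3 pos [0.5858 0.2265 0.122 ] psi 97.0 op 0.391 q6 0.08 F [-0.1 -0.6  0.7]
 shift [ 0.1 -1.5 57. ] turn 0.0
scene 0.106 (array([581.04328803, 199.23673308, -80.73627986]), np.float64(0.5441609204748739)) [0.59006569 0.1950689 ]
scene 0.11 (array([585.68411178, 196.69230204, -80.48407589]), np.float64(0.5228288332412746)) [0.59006569 0.1950689 ]
scene 0.114 (array([589.85726725, 194.2428125 , -80.4422314 ]), np.float64(0.5102591781114733)) [0.59006569 0.1950689 ]
top 0.106 (array([602.25236659, 175.37339623, -54.13567387]), np.float64(1.6200546539891336)) [0.59014936 0.19505998]
top 0.11 (array([594.12337679, 184.4344846 , -60.97798015]), np.float64(1.6249579639691163)) [0.59014936 0.19505998]
top 0.114 (array([598.08709994, 172.14709023, -58.88734137]), np.float64(1.6278801115241637)) [0.59014936 0.19505998]
```

View pics/over.png

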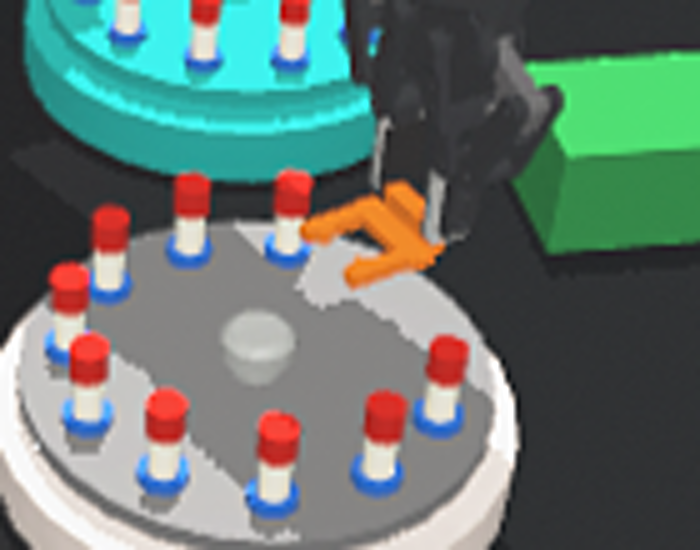

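The clip is held roughly level over the gap: mouth at about (350,250) in the crop, pointing at the cap near (258,340), clear of the tubes. Lowering it.

```bash
python3 -m crank '[[[0,-1,20],0,200],[[0,-1,40],0,200],[[0,-1,50],0,200],[[0,-1,54],0,200],[[0,-1,55],0,200],[[0,-1,55],0,200],[[0,-1,55],0,200]]'
python3 - <<'E'
from h import *
goto(.5844,.2264,.065,97)
c=read_camera("scene"); t=np.radians(-83)
for z in (.051,.055,.059):print(fitclip([c],(.589,.195,t),z))
E
```

```text
time: 8.1
eef_pos: [0.5846, 0.2265, 0.0666]
tcp_rot: [0.662, 0.749, 0.001, 0.001]
contact_force: [-0.1, -0.4, -1.2]
opening: 0.391
finger_force: 40.2
t 8.1 pos [0.5846 0.2265 0.0666] psi 97.1 op 0.391 q6 0.08 F [-0.1 -0.4 -1.2]
 shift [-0.1 -0.2  1.6] turn 0.1
(array([580.93296278, 198.53230814, -81.80676736]), np.float64(0.6055233712441349))
(array([585.33347397, 196.11144703, -81.54259329]), np.float64(0.6014909794385893))
(array([589.26551692, 193.35800548, -81.72501272]), np.float64(0.6027324152636324))
```

```bash
python3 -m crank '[[[0,0,1.3],0,200],[[0,0,1.3],0,200],[[0,0,1.3],0,130],[[0,0,1.3],0,110],[[0,0,1.3],0,100],[[0,0,1.3],0,100],[[0,0,1.3],0,100],[[0,0,1.3],0,100]]' 20
python3 -m crank '[[[0,0,-10],0,100],[[0,0,-40],0,100],[[20,0,-60],0,100],[[60,0,-90],0,100],[[100,0,-110],0,100],[[130,0,-110],0,100],[[140,0,-110],0,100],[[140,0,-110],0,100]]'
python3 - <<'E'
from h import *
goto(.5844,.2264,.065,97); t=np.radians(-83)
for n in("top","scene"):
    c=read_camera(n); print(n,[ (z,*fitclip([c],(.589,.195,t),z)) for z in(.055,)])
    u,v=proj(c,np.array([[.594,.17,.055]]))[0].astype(int)
    cv2.imwrite(f"pics/placed_{n}.png",cv2.resize(c["frame"][v-40:v+40,u-50:u+50],None,fx=7,fy=7,interpolation=cv2.INTER_CUBIC))
    P=cloud(c); b=c["frame"].astype(int); m=(b[...,2]-b[...,0]>90)&(b[...,1]>90)&(np.hypot(P[...,0]-.589,P[...,1]-.195)<.06); print(np.percentile(P[m][:,2],[5,25,50,75,95]).round(4),m.sum())
E
```

```text
time: 8.95
eef_pos: [0.5837, 0.2263, 0.064]
tcp_rot: [0.662, 0.749, -0.0, -0.0]
contact_force: [0.3, 0.3, 0.1]
opening: 0.61
finger_force: 0.0
time: 9.75
eef_pos: [0.566, 0.3662, 0.1742]
tcp_rot: [0.661, 0.75, -0.0, 0.0]
contact_force: [0.1, -0.3, -0.3]
opening: 0.608
finger_force: 0.0
t 9.75 pos [0.566  0.3662 0.1742] psi 97.2 op 0.608 q6 0.3 F [ 0.1 -0.3 -0.3]
 shift [-141.     0.8  109.2] turn 0.2
top [(0.055, array([592.99405005, 192.68735349, -81.06411148]), np.float64(0.4313493010239612))]
[0.0543 0.06   0.0635 0.0677 0.0733] 197
scene [(0.055, array([586.11121281, 196.12527439, -80.67370065]), np.float64(0.5453230918705402))]
[0.0562 0.0613 0.0631 0.0653 0.0729] 308
```

View pics/placed_top.png

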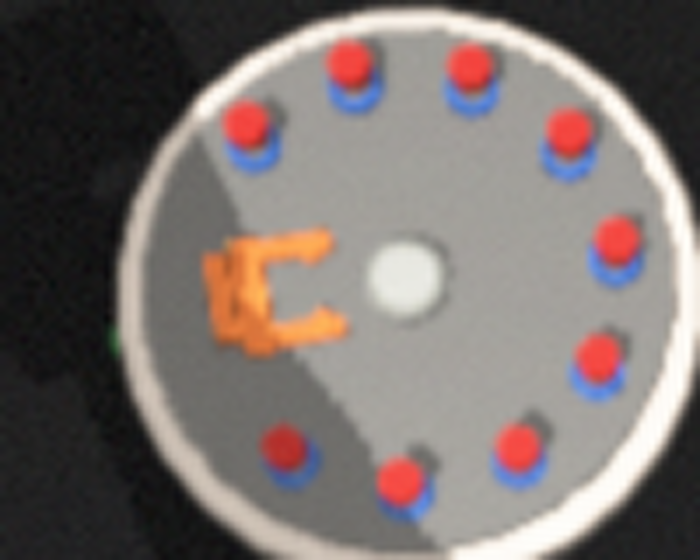

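The top picture shows the clip flat in the gap, mouth towards the cap at (405,278), with its axis seemingly 3–4 mm to the +x side of the shaft. I'll measure that offset within each camera by fitting the tube ring with the same silhouette method.

```bash
python3 - <<'E'
from h import *
a=np.radians(np.arange(9)*32.5+50+180)  # tube angles in mixer frame (-x is gap)
ph=np.linspace(0,2*np.pi,24,endpoint=False)
for n in("top","scene"):
    c=read_camera(n); b=c["frame"].astype(float)
    u,v=proj(c,np.array([[.594,.148,.08]]))[0].astype(int); w=(u-60,v-60,u+60,v+60)
    q=b[w[1]:w[3],w[0]:w[2]]
    red=np.clip((q[...,2]-1.6*q[...,1]-30)/80,0,1)*(q[...,1]<110); 
    def im(p):
        m=np.zeros((120*S,120*S),np.uint8)
        for t in a+np.radians(p[2]):
            o=np.array([p[0]+86*np.cos(t),p[1]+86*np.sin(t)])
            W=np.array([[o[0]+p[4]*np.cos(f),o[1]+p[4]*np.sin(f),z] for f in ph for z in(p[3],99)])/1000
            cv2.fillConvexPoly(m,cv2.convexHull(((proj(c,W)-w[:2]+.5)*S).astype(np.float32)).round().astype(np.int32),1)
        return cv2.resize(m.astype(np.float32),(120,120),interpolation=cv2.INTER_AREA)
    cost=lambda p:((im(p)-red)**2).sum()/red.sum()
    p0=np.array([594,148,-83,86,8.5]); r=minimize(cost,p0,method="Nelder-Mead",options=dict(maxiter=400,initial_simplex=p0+np.vstack([np.zeros(5),np.diag([3,3,2,4,.7])])))
    k,f=fitclip([c],(.589,.195,np.radians(-82)),.055)
    d=r.x[:2]-k[:2]; t=np.radians(k[2]); print(n,"ring",r.x.round(1),round(r.fun,2),"clip",k.round(1),round(f,2))
    for yw in(k[2],-82,-83): t=np.radians(yw); print("  yaw",round(yw,1),"fwd",(d@[np.cos(t),np.sin(t)]).round(1),"left",(d@[-np.sin(t),np.cos(t)]).round(1))
E
```

```text
top ring [593.8 148.1 -83.2  94.2   7.3] 0.02 clip [593.  192.8 -80.9] 0.43
  yaw -80.9 fwd 44.3 left -6.3
  yaw -82 fwd 44.4 left -5.5
  yaw -83 fwd 44.5 left -4.7
scene ring [588.8 150.9 -83.3  85.7   7.9] 0.05 clip [586.1 195.9 -81.3] 0.55
  yaw -81.3 fwd 44.9 left -4.2
  yaw -82 fwd 45.0 left -3.6
  yaw -83 fwd 45.0 left -2.8
```

Both cameras agree that the ring yaw is -83.2° and the shaft is about 4–5 mm to the clip's right (world -x). I'll grip the rail again, shift 4.3 mm in tool -y and let go.

```bash
python3 -m crank '[[[-40,0,0],0,100],[[-85,0,0],0,100],[[-120,0,20],0,100],[[-138,0,60],0,100],[[-140,0,95],0,100],[[-140,0,107],0,100],[[-140,0,110],0,100],[[-140,0,110],0,100],[[-140,0,110],0,100]]'
python3 -m crank '[[[0,0,0],0,200],[[0,0,0],0,200],[[0,0,0],0,200],[[0,0,0],0,200],[[0,-1.5,-0.5],0,200],[[0,-3,-0.5],0,200],[[0,-4.3,-0.5],0,200],[[0,-4.3,0],0,200],[[0,-4.3,0],0,200]]' 20
python3 -m crank '[[[0,0,0],0,150],[[0,0,0],0,110],[[0,0,0],0,100],[[0,0,0],0,100],[[0,0,-40],0,100],[[20,0,-60],0,100],[[60,0,-90],0,100],[[100,0,-110],0,100],[[140,0,-110],0,100],[[140,0,-110],0,100]]'
cat > rel.py <<'E'
from h import *
import sys
a=np.radians(np.arange(9)*32.5+50+180); ph=np.linspace(0,2*np.pi,24,endpoint=False)
RING={"top":(593.8,148.1),"scene":(588.8,150.9)}
g=[float(x) for x in sys.argv[1:4]]
for n in("top","scene"):
    c=read_camera(n); k,f=fitclip([c],(g[0],g[1],np.radians(g[2])),.055); d=np.array(RING[n])-k[:2]
    print(n,"clip",k.round(1),round(f,2))
    for yw in(k[2],-83): t=np.radians(yw); print("  yaw",round(yw,1),"fwd",(d@[np.cos(t),np.sin(t)]).round(1),"left",(d@[-np.sin(t),np.cos(t)]).round(1))
E
python3 rel.py .587 .195 -82
python3 -c "
from h import *
goto(.5794,.2257,.064,97)"
```

```text
time: 10.85
eef_pos: [0.5853, 0.227, 0.0664]
tcp_rot: [0.662, 0.75, 0.002, 0.001]
contact_force: [0.4, 0.3, 1.2]
opening: 0.608
finger_force: 0.0
time: 11.75
eef_pos: [0.5814, 0.2261, 0.0663]
tcp_rot: [0.662, 0.749, 0.002, 0.002]
contact_force: [1.9, 0.6, 8.0]
opening: 0.408
finger_force: 20.2
time: 12.75
eef_pos: [0.5608, 0.3689, 0.1744]
tcp_rot: [0.66, 0.751, 0.001, -0.0]
contact_force: [0.1, 0.5, -0.4]
opening: 0.608
finger_force: 0.0
top clip [589.8 191.6 -81.2] 0.43
  yaw -81.2 fwd 43.6 left -2.7
  yaw -83 fwd 43.7 left -1.3
scene clip [582.6 194.8 -80.9] 0.55
  yaw -80.9 fwd 44.3 left -0.8
  yaw -83 fwd 44.3 left 0.8
t 12.85 pos [0.5611 0.3651 0.1728] psi 97.2 op 0.606 q6 0.3 F [-0.3  0.1  0.1]
 shift [-140.4    1.   108.9] turn 0.2
```

The lateral error is now about 1 mm. I'll shut the fingers, come down behind the rail, and push to just before the bumps meet the shaft.

```bash
python3 -m crank '[[[-40,0,0],0,255],[[-80,0,0],0,255],[[-105,0,0],0,255],[[-112,0,20],0,255],[[-112,0,60],0,255],[[-112,0,95],0,255],[[-112,0,109],0,255],[[-112,0,113],0,255],[[-112,0,113],0,255],[[-112,0,113],0,255]]'
python3 -m crank '[[[-4,0,0],0,255],[[-8,0,0],0,255],[[-12,0,0],0,255],[[-16,0,0],0,255],[[-20,0,0],0,255],[[-24,0,0],0,255],[[-28,0,0],0,255],[[-32,0,0],0,255],[[-34,0,0],0,255],[[-34,0,0],0,255]]'
python3 rel.py .588 .174 -82
python3 -c "
from h import *
goto(.594,.148,.055,97)
c=read_camera('scene');u,v=proj(c,np.array([[.594,.18,.06]]))[0].astype(int)
cv2.imwrite('pics/push1.png',cv2.resize(c['frame'][v-50:v+50,u-60:u+60],None,fx=6,fy=6,interpolation=cv2.INTER_CUBIC))"
```

```text
time: 13.85
eef_pos: [0.5775, 0.2539, 0.0632]
tcp_rot: [0.662, 0.749, 0.001, 0.001]
contact_force: [0.6, 1.3, -0.3]
opening: -0.001
finger_force: 0.0
time: 14.85
eef_pos: [0.5803, 0.2194, 0.061]
tcp_rot: [0.662, 0.749, -0.0, 0.0]
contact_force: [0.4, 0.9, 0.6]
opening: 0.002
finger_force: 0.0
top clip [595.7 156.3 -62.7] 1.24
  yaw -62.7 fwd 6.4 left -5.4
  yaw -83 fwd 7.9 left -2.9
scene clip [584.  174.9 -83.2] 0.65
  yaw -83.2 fwd 24.4 left 2.0
  yaw -83 fwd 24.4 left 1.9
t 14.95 pos [0.5801 0.2197 0.061 ] psi 97.1 op 0.001 q6 0.08 F [-0.2 -0.5 -0.2]
 shift [-72.9   4.9   6. ] turn 0.1
```

View pics/push1.png

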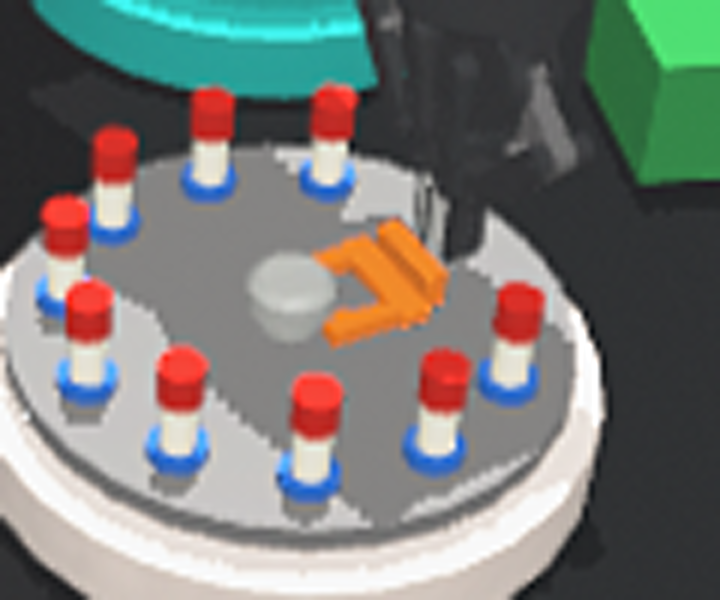

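The clip is square to the pusher, with the mouth starting under the cap (cap at (292,290), jaw tips around (335,260) and (335,330)), d≈24 mm. I'll keep pushing in small steps while watching force.

```bash
python3 -m crank '[[[-3,0,0],0,255],[[-6,0,0],0,255],[[-9,0,0],0,255],[[-12,0,0],0,255],[[-14,0,0],0,255]]'
python3 -m crank '[[[-2,0,0],0,255],[[-4,0,0],0,255],[[-6,0,0],0,255],[[-8,0,0],0,255],[[-9,0,0],0,255],[[-9,0,0],0,255]]'
python3 rel.py .588 .153 -83
python3 -c "
from h import *
goto(.594,.148,.055,97)"
```

```text
time: 15.5
eef_pos: [0.582, 0.2068, 0.0614]
tcp_rot: [0.663, 0.749, 0.001, -0.001]
contact_force: [-1.1, 6.3, 0.7]
opening: 0.004
finger_force: 2.6
time: 16.1
eef_pos: [0.5831, 0.1962, 0.061]
tcp_rot: [0.662, 0.749, -0.0, 0.0]
contact_force: [-1.0, 0.5, 1.2]
opening: 0.001
finger_force: 0.0
top clip [595.9 140.5 -62.1] 1.31
  yaw -62.1 fwd -7.7 left 1.7
  yaw -83 fwd -7.8 left -1.1
scene clip [588.  151.7 -81.4] 0.77
  yaw -81.4 fwd 0.9 left 0.7
  yaw -83 fwd 0.9 left 0.7
t 16.2 pos [0.5831 0.1965 0.061 ] psi 97.1 op 0.001 q6 0.04 F [-0.8 -0.  -1. ]
 shift [-49.5   4.9   6. ] turn 0.1
```

The force rose and then dropped to zero, and scene puts the bore about 1 mm from the axis, so it seems to have snapped in. A small extra push should show whether it bottoms; then I'll back off and look.

```bash
python3 -m crank '[[[-1,0,0],0,255],[[-2,0,0],0,255],[[-2.5,0,0],0,255],[[-2.5,0,0],0,255]]'
python3 -m crank '[[[10,0,0],0,255],[[30,0,-10],0,255],[[50,0,-50],0,255],[[90,0,-90],0,255],[[130,0,-110],0,255],[[160,0,-110],0,255],[[160,0,-110],0,255],[[160,0,-110],0,255]]'
python3 rel.py .590 .149 -83
python3 - <<'E'
from h import *
ims=[]
for n in("top","scene"):
    c=read_camera(n); P=cloud(c); u,v=proj(c,np.array([[.594,.16,.06]]))[0].astype(int)
    ims.append(cv2.resize(c["frame"][v-35:v+35,u-40:u+40],None,fx=5,fy=5,interpolation=cv2.INTER_CUBIC))
    b=c["frame"].astype(int); m=(b[...,2]-b[...,0]>90)&(b[...,1]>90)&(np.hypot(P[...,0]-.589,P[...,1]-.16)<.05); print(np.percentile(P[m][:,2],[5,25,50,75,95]).round(4))
cv2.imwrite("pics/home.png",np.hstack(ims)); goto(.594,.148,.06,97)
E
```

```text
time: 16.6
eef_pos: [0.5833, 0.1949, 0.0611]
tcp_rot: [0.662, 0.749, 0.0, -0.0]
contact_force: [0.0, 1.8, -0.5]
opening: -0.004
finger_force: 1.0
time: 17.4
eef_pos: [0.563, 0.3539, 0.1707]
tcp_rot: [0.661, 0.75, -0.001, 0.0]
contact_force: [0.2, -0.7, -1.1]
opening: -0.002
finger_force: 0.0
top clip [594.5 148.4 -82.5] 0.62
  yaw -82.5 fwd 0.2 left -0.7
  yaw -83 fwd 0.2 left -0.7
scene clip [587.8 151.1 -81.7] 0.78
  yaw -81.7 fwd 0.3 left 1.0
  yaw -83 fwd 0.3 left 1.0
[0.0567 0.0611 0.0637 0.0697 0.0759]
[0.0564 0.0615 0.0636 0.069  0.0726]
t 17.6 pos [0.5636 0.352  0.1702] psi 97.0 op 0.002 q6 0.28 F [ 0.1  0.7 -0.6]
 shift [-206.1    5.5  110.4] turn -0.0
```

View pics/home.png

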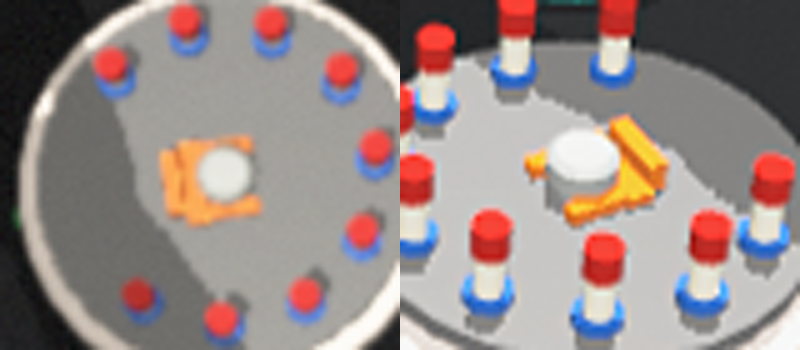

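Both views show the clip flat around the shaft under the cap: (222,175) on the left and (583,165) on the right. The jaws have passed either side and the bore is within about 1 mm of the axis. Nothing touches the robot, so I'll hand it in.

```bash
python3 -c "
from plant import ctrl
print(ctrl.sign_off())"
```

```text
the job is handed in; nothing more can be done
None
```

The orange clip is snapped home around the spindle, flat on the plate with its bore about 1 mm from the axis by both cameras. The arm is clear and the job was handed in at about 18 s; no verdict came back.

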